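# Start a screw stopper in a reservoir bottle

### The arm

A 6-joint arm with a two-finger parallel gripper is mounted at the origin on the work surface. World frame = base frame: x ahead of the robot, y to its left, z up, the work surface at z = 0. Lengths are in m, angles in rad, forces in N, time in s.
With the tool pointing down it reaches from about 0.25 to 0.8 m from the base axis. Payload 8.5 kg.
Tool frame: the origin (TCP) lies at the centre of the arm's flange, where the gripper is bolted on; the fingertips stand 173 mm ahead of it and the grasp point (between the pads) lies 155 mm ahead of it; z points along the fingers, y is the line along which they close (so a half turn about z gives the same grasp; the last joint's range is limited). The gripper opens to 85 mm and grips with 20 to 120 N. Pads are 22 mm wide; open, the fingers measure 114 mm over their backs; the gripper's body (76 mm by 85 mm) begins 54 mm behind the grasp point. The pads swing forward as they close: fully open they stand 13 mm farther back than shut.
Start: joints at [1.185, 0.238, -0.013, 1.319, 0, 1.571], TCP at [0.198, 0.486, 0.405] pointing down, gripper open.
Joint ranges: [-2.66, 2.66], [-1.03, 1.9], [-1.14, 1.46], [-1.82, 2.27], [-1.45, 1.34], [-3.14, 3.14]. Speed limits (rad/s): [2.22, 2.22, 2.79, 3.14, 3.14, 3.14].

### API

Orientations are given as a unit quaternion [x, y, z, w].
In Python, from bench import env gives the robot as it stands. Calls block until the motion is done:
- env.reach(position, orientation): joint-space move of the TCP to a pose.
- env.line_to(position, attitude=None, vel=0.15, stop_force=None): straight line of the TCP; attitude=None keeps the orientation; vel is the mean speed in m/s. With stop_force (N) it stops when the force on the tool has changed by that much, and returns True; else False.
- env.set_joints(angles): joint-space move.
- env.command_gripper(opening): opening from 0.0 (shut) to 1.0 (fully open); the grip force is fixed at half the most; returns when the fingers have stopped.
- env.wait(seconds).
- env.solve_ik(position, orientation): joint angles nearest the present ones, or None.
- env.observe(): the state.
- env.capture(name): name is "side" or "top" or "wrist"; returns a dict with "color" (420x560x3 uint8, blue, green, red), "intrinsics" (3x3 intrinsics, pixels), "extrinsics" (4x4, takes a point from camera to world coordinates). Camera axes: x right, y down, z forward; pixel columns grow to the right and rows downward; lengths in m; the calibration is good to about 2 mm. The wrist camera is an equidistant fisheye: a pixel r from the principal point sees the ray r / f radians off the axis. A picture is of the moment at which its call begins. There is no depth.
A pose or a line that the arm cannot do raises env.Unreachable and nothing moves.
- env.job_done(): hands the job in; it is judged then, once.
The state is a dict: "time_s": time; "qpos": joint angles; "joint_vel": joint speeds; "joint_torque": joint torques, N m; "position": TCP position; "tcp_rot": TCP orientation; "wrist_force": force on the tool from outside, world axes, zero at the start; "moment": the same for the moment, N m; "opening": opening from 0.0 (shut) to 1.0 (fully open); "grasp_force": force on a finger pad.
Only numpy, scipy, OpenCV 4.12 (cv2) and the standard library are available. Lean on these libraries where they do the work, as an engineer would, in place of code of your own. Each camera call takes 0.05 s, during which the arm holds its last target. There are 200 camera calls.

### The job

Take the blue screw stopper from its stand and set its tapered nose into the neck of the clamped white bottle. Turn it backward (counter-clockwise seen from above) until you feel it drop off the end of the thread, then turn it forward (clockwise) one full turn from there so that the thread is started, not tightened, and finish while still gripping the stopper's bar. Leave the other things on the bench where they are.

Things in the scene. Friction and masses are not known exactly. Their poses are not given: they have to be found in the camera images.
- stopper_grip (a point): Centre of the upright grip bar of the blue screw stopper (the one with a bar, a white mark at its +x end on top). x along the bar, y across, z up. Bar 46 mm long, 14 wide, 34 high, on a flange 52 mm across, whose top is 16 mm and underside 21 mm below this point. Mass about 0.16 kg. It starts hanging by its flange in a tube stand 82 mm high, 60 across, and lifts straight out.
- stopper_nose (a point): Tip of the stopper's tapered nose, on its axis 89 mm below the bar's centre. The nose is 16 mm across here and widens to 31 mm at 18 mm above the tip; from there a straight stem 31 mm across runs up to the flange, 68 mm above the tip.
- stopper_lug (a point): Middle of one of the stopper's two thread lugs, 18 mm out along the stopper's +x (under the white mark), 51 mm below the bar's centre; the other lies opposite. Each lug is 2.5 mm high, 8 mm wide and reaches 20 mm from the axis. Axes as stopper_grip.
- bottle_mouth (a point): Centre of the rim of the fixed white bottle's neck, 125 mm above the bench; z up, x towards one of two blue dots on the neck. Neck 54 mm across outside, bore 43 mm. One turn forward from the drop brings the bar's centre to 29 mm above this point, with an 8 mm gap under the flange; half a turn more would close the gap.
- bottle_dot (a point): One of the two blue dots on the bottle's neck (8 mm across, opposite one another, 8 mm below the rim, 28 mm from the axis). Each marks the upper end of one of the neck's two inner thread ridges, 4 mm below the rim. Right-hand thread, 14 mm advance per turn, ridges 7 mm apart and 3 mm high, leaving a 33 mm passage. It turns easily and not by itself.
- bottle_thread (a point): Point on the neck's axis 4 mm below the rim, level with the thread's top. Set in at any angle, the lugs rest on the ridges (bar centre 43 to 50 mm above the rim). Turned backward the stopper climbs until its lugs are about 15 degrees past the dots (bar centre 50 mm above the rim), then falls 7 mm by its own weight if the fingers leave the bar free to slide between them.
- plug_center (a point): Middle of the yellow plain plug (no bar, round knob 24 mm across), in a second, identical stand. Not needed. 94 mm tall, this point 70 mm above its tip.
- reagent0_center (a point): Centre of the red-capped white bottle in the tray, 34 mm across, 66 mm tall. Not needed.
- reagent1_center (a point): Centre of the yellow-capped white bottle in the tray, 34 mm across, 66 mm tall. Not needed.
- reagent2_center (a point): Centre of the blue-capped white bottle in the tray, 34 mm across, 66 mm tall. Not needed.
- beaker_center (a point): Centre of a glass beaker, 64 mm across, 80 mm tall. Not needed.
- tipbox_center (a point): Centre of a pipette tip box, 85 x 120 mm, about 60 mm tall. Not needed.
Things that resemble listed ones, but are neither listed nor needed, are in the scene too. What is shaped like the part that bears stopper_grip but brown or pink is not meant.

How it is judged:
On the way, in this order (a step that is already met when the one before it is completed fails the run):
1. the stopper's nose is in the bottle's neck (horizontal distance between stopper_grip and bottle_mouth below 0.005 m and angle between stopper_grip's own z axis and vertical below 0.12 rad and z of stopper_lug in the frame of bottle_mouth below 0.033 m).
2. turned backward on top of the thread as far as its end (horizontal distance between stopper_grip and bottle_mouth below 0.005 m and angle between stopper_grip's own z axis and vertical below 0.12 rad and z of stopper_lug in the frame of bottle_mouth between -0.0045 and 0.003 m and ((x of stopper_lug in the frame of bottle_mouth above 0.01 m and y of stopper_lug in the frame of bottle_mouth between -0.006 and 0.0065 m) or (x of stopper_lug in the frame of bottle_mouth below -0.01 m and y of stopper_lug in the frame of bottle_mouth between -0.0065 and 0.006 m))), for 0.04 s.
3. dropped off the end of the thread on to the next ridge (horizontal distance between stopper_grip and bottle_mouth below 0.005 m and angle between stopper_grip's own z axis and vertical below 0.12 rad and z of stopper_lug in the frame of bottle_mouth between -0.0105 and -0.005 m and ((x of stopper_lug in the frame of bottle_mouth above 0.01 m and y of stopper_lug in the frame of bottle_mouth between 0.0015 and 0.0175 m) or (x of stopper_lug in the frame of bottle_mouth below -0.01 m and y of stopper_lug in the frame of bottle_mouth between -0.0175 and -0.0015 m))), for 0.04 s.
At the end, for the whole second after the job is handed in: The stopper stands upright (within 7 degrees) in the neck, one turn of thread down from the drop (accepted: 0.7 to 1.2 turns, bar centre 25.5 to 33 mm above the rim), at rest and gripped by the fingers with more than 2 N (horizontal distance between stopper_grip and bottle_mouth below 0.005 m and angle between stopper_grip's own z axis and vertical below 0.12 rad and z of stopper_lug in the frame of bottle_mouth between -0.0255 and -0.018 m and contact force between the fingers and stopper above 2 N and linear speed of stopper below 0.02 m/s and angular speed of stopper below 0.2 rad/s); the arm keeps its last pose, push and grip.
It fails at once if the yellow plug is moved more than 30 mm or tipped (distance of plug_center from where it was at the start of the episode above 0.03 m or angle between plug_center's own z axis and vertical above 0.5 rad).
It fails at once if a bottle in the tray is moved more than 30 mm or tipped (distance of any of reagent0_center, reagent1_center, reagent2_center from where it was at the start of the episode above 0.03 m or angle between any of reagent0_center, reagent1_center, reagent2_center's own z axis and vertical above 0.5 rad).
It fails at once if the beaker or tip box is moved more than 30 mm or tipped (distance of any of beaker_center, tipbox_center from where it was at the start of the episode above 0.03 m or angle between any of beaker_center, tipbox_center's own z axis and vertical above 0.5 rad).
It also fails if it takes over 72 s, if anything falls off the work surface, if the arm or the gripper's body presses on something with over 40 N, if the wrist force passes 120 N, or if a joint passes its speed limit or range.

## Working session

There is one attempt and no reset: what is moved stays moved. The work goes in short steps, each a Python script; the robot and the scene stay as the last script left them, time stands still between calls to the robot, and variables do not carry over. Pictures are saved under pics/ and viewed, at most 10 in all, crops included, and the job is handed in when it is done.

```bash
ls; mkdir -p pics; python3 - <<'E'
from bench import env
import cv2
for n in("side","top"):
    c=env.capture(n);cv2.imwrite(f"pics/{n}0.png",c["color"]);print(n,c["intrinsics"].tolist(),c["extrinsics"].round(4).tolist())
o=env.observe();print(o)
E
```

```text
pics
side [[381.5676577529695, 0.0, 286.3935463649547], [0.0, 381.5676577529695, 210.78478310003328], [0.0, 0.0, 1.0]] [[-0.7759, -0.417, 0.4734, 0.2011], [-0.6308, 0.5232, -0.573, 0.4191], [-0.0088, -0.7432, -0.669, 0.6502], [0.0, 0.0, 0.0, 1.0]]
top [[392.70312779303003, 0.0, 279.61680603718827], [0.0, 392.70312779303003, 212.08811781891472], [0.0, 0.0, 1.0]] [[-0.0253, -0.9943, 0.1038, 0.4627], [-0.9995, 0.0232, -0.0208, -0.0406], [0.0182, -0.1043, -0.9944, 0.9656], [0.0, 0.0, 0.0, 1.0]]
{'time_s': 0.1, 'qpos': array([ 1.18501805e+00,  2.38731003e-01, -1.41512804e-02,  1.31919312e+00,
        2.85658549e-06,  1.57082754e+00]), 'joint_vel': array([ 6.85348103e-05, -1.99242250e-03,  1.62427956e-03, -1.08066579e-03,
        5.48396362e-05, -8.31801928e-04]), 'joint_torque': array([ 1.47215796e-04, -5.39717460e+01,  3.47001135e+01,  1.33882114e-02,
       -3.91590879e-05, -3.56100216e-08]), 'position': array([0.19749443, 0.48628673, 0.40414368]), 'tcp_rot': array([ 1.91710524e-01,  9.81451306e-01, -6.27405216e-04, -1.23988337e-04]), 'wrist_force': array([0.88318468, 0.06574139, 0.10904327]), 'moment': array([ 0.01836797, -0.03146978, -0.03192529]), 'grasp_force': 0.0, 'opening': 1.002420651504236}
```

View pics/side0.png

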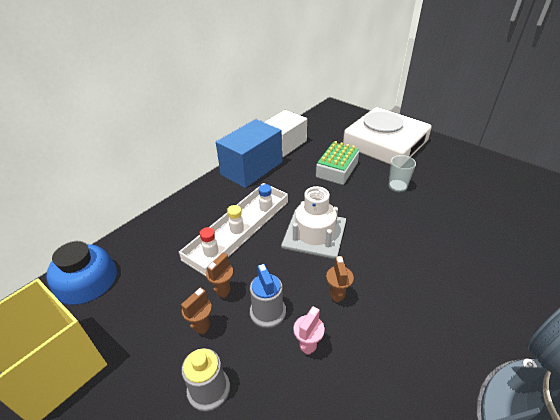

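View pics/top0.png

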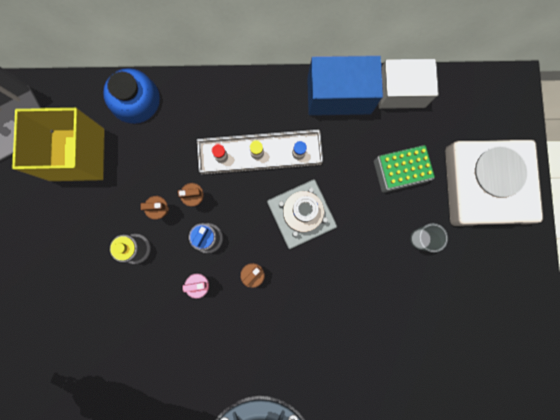

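The candidates with a bar are brown at top (155,207), (190,194) and (253,275), pink at (196,286), and blue at (203,237), which is (265,283) in side. Only the blue one hangs in a tube stand, so it is the one meant. The clamped bottle is at top (306,209), side (317,197).

```bash
python3 - <<'E'
import cv2,numpy as np
t=cv2.imread("pics/top0.png");s=cv2.imread("pics/side0.png")
def c(im,x,y,w=56,h=42): return cv2.resize(im[y-h//2:y+h//2,x-w//2:x+w//2],(w*7,h*7),interpolation=cv2.INTER_CUBIC)
a=np.vstack([np.hstack([c(t,203,238),c(t,306,210)]),np.hstack([c(s,266,280),c(s,317,202)])])
cv2.imwrite("pics/crop1.png",a);print(a.shape)
E
```

```text
(588, 784, 3)
```

View pics/crop1.png

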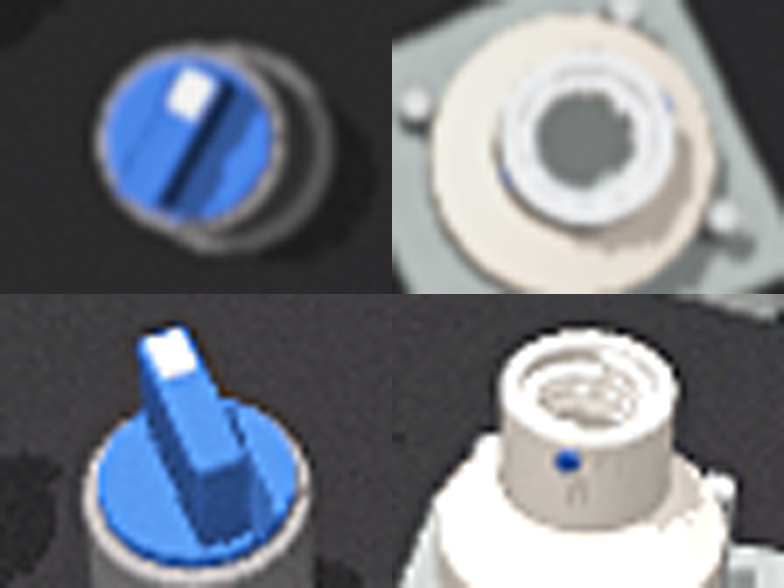

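The crop confirms it. The blue stopper has a bar with a white mark (top crop (191,93), side crop (170,353)) and hangs in a stand. The bottle rim and both dots (top crop (669,102) and (505,178)) are visible.

```bash
cat > h.py <<'E'
from bench import env
import numpy as np, cv2
from scipy.spatial.transform import Rotation as R
K={"side":(381.57,286.39,210.78,np.array([[-0.7759,-0.417,0.4734,0.2011],[-0.6308,0.5232,-0.573,0.4191],[-0.0088,-0.7432,-0.669,0.6502]])),
"top":(392.70,279.62,212.09,np.array([[-0.0253,-0.9943,0.1038,0.4627],[-0.9995,0.0232,-0.0208,-0.0406],[0.0182,-0.1043,-0.9944,0.9656]]))}
def pt(n,u,v,z):
    f,cx,cy,E=K[n]; d=E[:,:3]@[(u-cx)/f,(v-cy)/f,1]; return (E[:,3]+d*(z-E[2,3])/d[2])[:2]
def wpt(c,u,v,z):
    k=c["intrinsics"];E=c["extrinsics"];x,y=u-k[0,2],v-k[1,2];r=np.hypot(x,y);a=r/k[0,0]
    d=E[:3,:3]@[np.sin(a)*x/r,np.sin(a)*y/r,np.cos(a)];return (E[:3,3]+d*(z-E[2,3])/d[2])[:2]
def down(yaw):  # tool y axis (closing) at world angle yaw, z down
    y=np.array([np.cos(yaw),np.sin(yaw),0]);z=np.array([0,0,-1.]);x=np.cross(y,z)
    return R.from_matrix(np.c_[x,y,z]).as_quat()
E
python3 - <<'E'
from h import *
P=lambda l,*a:print(l,pt(*a).round(4))
P("flange t","top",175+189/7,217+135/7,.087);P("flange s","side",266.1,285.9,.087)
P("mark t","top",175+191/7,217+93/7,.120);P("mark s","side",262.3,267.4,.120);P("barend s","side",269,282.3,.120)
P("rim t","top",306,208.9,.125);P("rim s","side",317,193.9,.125)
P("dotA t","top",278+277/7,189+102/7,.117);P("dotB t","top",278+113/7,189+178/7,.117);P("dot s","side",314.1,204.7,.117)
for n,p in(("yellow",(123,248,.1)),("brown2",(190,194,.06)),("pink",(196,286,.06)),("brown3",(253,275,.06)),("blueRg",(300,150,.066))):P(n,"top",*p)
E
```

```text
flange t [0.5043 0.1153]
flange s [0.5001 0.1174]
mark t [0.5156 0.1087]
mark s [0.5146 0.1089]
barend s [0.4837 0.1263]
rim t [ 0.556  -0.1153]
rim s [ 0.5554 -0.1143]
dotA t [ 0.568  -0.1416]
dotB t [ 0.5454 -0.0898]
dot s [ 0.5445 -0.0893]
yellow [0.4824 0.2846]
brown2 [0.6043 0.1473]
pink [0.3934 0.1341]
brown3 [0.4146 0.0047]
blueRg [ 0.7018 -0.1109]
```

```bash
python3 - <<'E'
from h import *
for nm,p in(("st",[.502,.1165,.38]),("bo",[.5557,-.1148,.38])):
  for y in(-90,0,38,60,138,218,240):
    q=env.solve_ik(p,down(np.radians(y)));print(nm,y,None if q is None else np.round(q,2))
def shot(p,y,n):
    env.reach(p,down(np.radians(y)));env.wait(.3);c=env.capture("wrist");cv2.imwrite(f"pics/{n}.png",c["color"]);np.savez(f"{n}.npz",**{k:c[k] for k in("intrinsics","extrinsics")})
    print(env.observe()["time_s"],c["intrinsics"].tolist(),c["extrinsics"].round(4).tolist())
shot([.5557,-.1148,.40],150,"wb")
shot([.502,.1165,.38],240,"ws")
cv2.imwrite("pics/w2.png",np.hstack([cv2.resize(cv2.imread(f"pics/{n}.png"),(400,300)) for n in("ws","wb")]))
E
```

```text
st -90 [ 0.23  0.23 -0.09  1.25  0.   -2.91]
st 0 [ 0.23  0.23 -0.09  1.25  0.    1.8 ]
st 38 [ 0.23  0.23 -0.09  1.25  0.    1.14]
st 60 [ 0.23  0.23 -0.09  1.25  0.    0.75]
st 138 [ 0.23  0.23 -0.09  1.25  0.   -0.61]
st 218 [ 0.23  0.23 -0.09  1.25  0.   -2.01]
st 240 [ 0.23  0.23 -0.09  1.25  0.   -2.39]
bo -90 [-0.2   0.32  0.04  1.29  0.    2.94]
bo 0 [-0.2   0.32  0.04  1.29  0.    1.37]
bo 38 [-0.2   0.32  0.04  1.29  0.    0.7 ]
bo 60 [-0.2   0.32  0.04  1.29  0.    0.32]
bo 138 [-0.2   0.32  0.04  1.29  0.   -1.04]
bo 218 [-0.2   0.32  0.04  1.29  0.   -2.44]
bo 240 [-0.2   0.32  0.04  1.29  0.   -2.82]
2.9333 [[325.19226210127806, 0.0, 283.23861293910136], [0.0, 325.19226210127806, 209.44871928296794], [0.0, 0.0, 1.0]] [[-0.8665, 0.4786, 0.1418, 0.5193], [0.4992, 0.8314, 0.2443, -0.1765], [-0.001, 0.2824, -0.9593, 0.3695], [0.0, 0.0, 0.0, 1.0]]
4.3417 [[325.19226210127806, 0.0, 283.23861293910136], [0.0, 325.19226210127806, 209.44871928296794], [0.0, 0.0, 1.0]] [[-0.5011, -0.8301, -0.2446, 0.564], [-0.8654, 0.4809, 0.1408, 0.0801], [0.0007, 0.2822, -0.9594, 0.3495], [0.0, 0.0, 0.0, 1.0]]
```

View pics/w2.png

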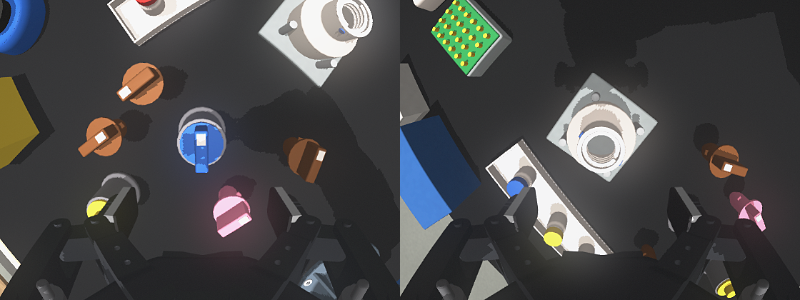

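The wrist views show the blue stopper at (202,148) and the bottle rim at (606,153) in the montage. I'll enlarge both.

```bash
python3 - <<'E'
import cv2,numpy as np
def c(n,x,y): return cv2.resize(cv2.imread(f"pics/{n}.png")[y-50:y+50,x-40:x+40],None,fx=5,fy=5,interpolation=cv2.INTER_CUBIC)
cv2.imwrite("pics/w3.png",np.hstack([c("ws",282,205),c("wb",287,212)]))
E
```

```text
(no output)
```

View pics/w3.png

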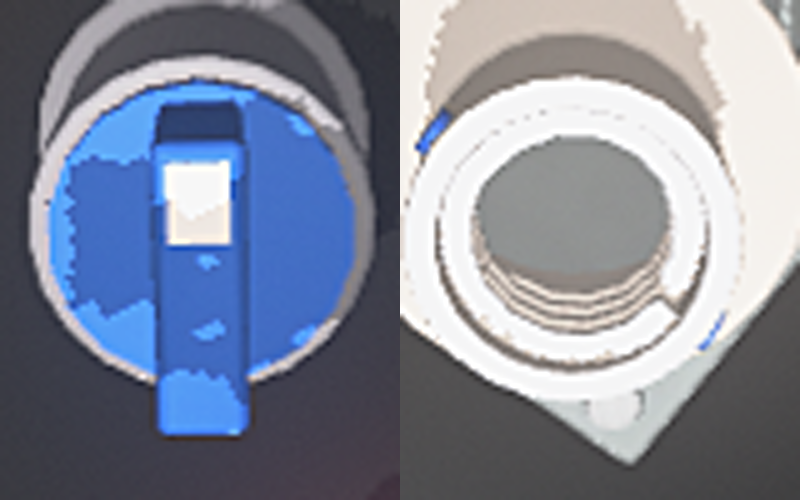

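```bash
python3 - <<'E'
from h import *
s=np.load("ws.npz");b=np.load("wb.npz")
e1=wpt(s,242+201/5,155+142/5,.12);e2=wpt(s,242+204/5,155+434/5,.12)
print("bar",e1,e2,(e1+e2)/2,np.linalg.norm(e1-e2),np.degrees(np.arctan2(*(e1-e2)[::-1])))
print("rim",wpt(b,247+171.5/5,162+238/5,.125))
A=wpt(b,247+34/5,162+132/5,.117);B=wpt(b,247+312/5,162+331/5,.117)
print("dots",A,B,(A+B)/2,np.linalg.norm(A-B),np.degrees(np.arctan2(*(A-B)[::-1])))
E
```

```text
bar [0.52284033 0.10464243] [0.48352153 0.12692815] [0.50318093 0.11578529] 0.045195366219234805 -29.544373538284137
rim [ 0.55679945 -0.11486613]
dots [ 0.56821704 -0.13905947] [ 0.54593288 -0.08740142] [ 0.55707496 -0.11323045] 0.056259556518192255 -66.66568015046843
```

```bash
python3 - <<'E'
from h import *
q=down(np.radians(240.5))
env.reach([.5032,.1158,.36],q); env.line_to([.5032,.1158,.264],q,vel=.1)
env.command_gripper(0.0);o=env.observe();print(o["time_s"],o["opening"],o["grasp_force"],o["position"],o["wrist_force"])
env.line_to([.5032,.1158,.406],q,vel=.12);o=env.observe();print(o["time_s"],o["opening"],o["grasp_force"],o["wrist_force"])
env.reach([.5568,-.1143,.406],down(np.radians(143)));env.wait(.3)
o=env.observe();print(o["time_s"],o["opening"],o["grasp_force"],o["position"])
a=env.capture("side")["color"][90:250,220:400];b=env.capture("wrist")["color"][60:380,100:460]
cv2.imwrite("pics/lift.png",np.hstack([cv2.resize(a,(400,356)),cv2.resize(b,(400,356))]))
E
```

```text
6.35 0.15178045979207105 58.70344519615173 [0.50327469 0.11582808 0.26421665] [-1.62654404  0.3169379   3.27460807]
7.6833 0.15127926065068176 58.397945165634155 [ 0.50970418 -0.58435778 -1.9806219 ]
9.15 0.14860217119684785 58.39597821235657 [ 0.55683621 -0.1136733   0.40608853]
```

View pics/lift.png

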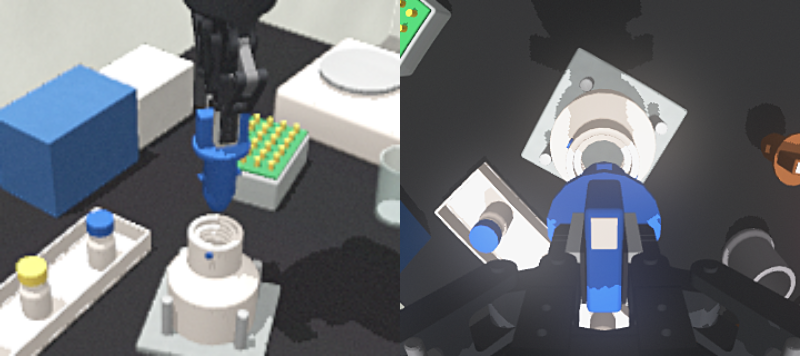

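The stopper is gripped upright above the neck (left panel: nose at (218,205), mouth at (215,232)). Next I'll insert it.

```bash
python3 - <<'E'
from h import *
X,Y=.5568,-.1143
env.line_to([X,Y,.345],vel=.08)
hit=env.line_to([X,Y,.322],vel=.02,stop_force=4);env.wait(.2)
o=env.observe();z=o["position"][2];print(hit,o["time_s"],o["position"],"bar above rim",z-.161-.125,o["wrist_force"],o["moment"])
env.command_gripper(.195);env.wait(.2);o=env.observe();print(o["opening"],o["grasp_force"],o["wrist_force"])
c=env.capture("side")["color"];cv2.imwrite("pics/ins_raw.png",c)
cv2.imwrite("pics/ins.png",cv2.resize(c[130:230,260:380],(720,600),interpolation=cv2.INTER_CUBIC))
E
```

```text
True 11.0417 [ 0.55686642 -0.11435739  0.33357653] bar above rim 0.04757653265353265 [-1.18541715 -0.28536371  5.80251567] [ 0.08525349  0.12694341 -0.03502619]
0.19521839406217587 0.0 [ 0.60048294 -0.42253095  0.17735905]
```

View pics/ins.png

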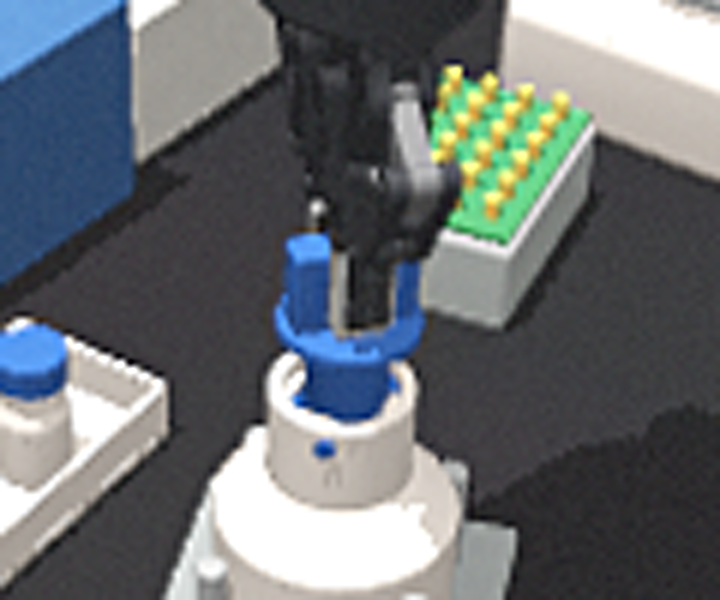

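It is seated: the bar is 47.6 mm above the rim as predicted, upright, with the flange at (350,325). Now I'll turn it backward with the fingers loose.

```bash
python3 - <<'E'
from h import *
X,Y=.5568,-.1143
env.line_to([X,Y,.338],vel=.03)
for y in list(range(153,223,10))+list(range(223,246,4)):
    env.reach([X,Y,.338],down(np.radians(y)));env.wait(.1)
    o=env.observe();c=env.capture("side")["color"].astype(int);r=c[170:205,300:335]
    m=(r[...,0]>90)&(r[...,0]-r[...,2]>50)
    print(y,round(o["time_s"],2),o["wrist_force"].round(1),o["moment"][2].round(3),m.sum(),np.where(m)[0].mean().round(2))
cv2.imwrite("pics/drop.png",cv2.resize(c[130:230,260:380].astype(np.uint8),(720,600),interpolation=cv2.INTER_CUBIC))
w=env.capture("wrist")["color"];cv2.imwrite("pics/dropw.png",w)
E
```

```text
153 12.22 [-0.2 -0.3  0. ] -0.013 447 15.39
163 12.66 [-0.4 -0.1  0.2] 0.04 441 15.46
173 13.1 [-0.2 -0.4  0.4] -0.031 438 15.43
183 13.54 [-0.2  0.3 -0.9] -0.004 445 15.35
193 13.98 [-0.4 -1.   0.1] 0.006 439 15.35
203 14.43 [-0.2  0.8 -0.2] -0.021 438 15.31
213 14.87 [-0.4  0.4 -0.4] -0.029 429 15.43
223 15.31 [-0.1 -0.1  0.2] -0.021 441 16.48
227 15.71 [ 0.3 -0.3 -0.8] 0.011 425 16.36
231 16.11 [ 0.4 -0.4 -0.5] 0.005 422 16.16
235 16.51 [-1.   0.1 -0.3] -0.063 414 16.46
239 16.91 [-0.   0.8 -0.2] 0.005 418 16.34
243 17.31 [-0.6  0.4 -0.1] -0.017 407 16.54
```

View pics/drop.png

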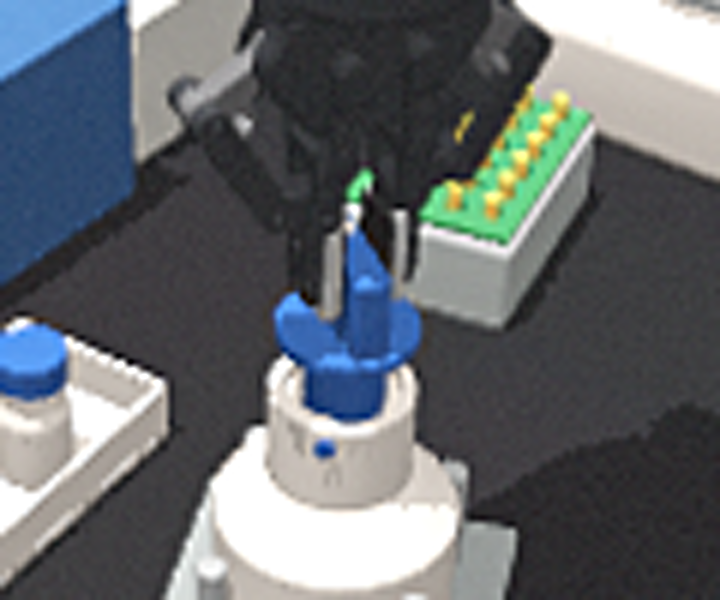

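The drop shows as a 1 px jump between yaw 213 and 223, against 218 predicted. I'll confirm it by touching the flange with the fingertips: contact is expected at TCP z of about 0.326 if it dropped, 0.332 if not.

```bash
python3 - <<'E'
from h import *
X,Y=.5568,-.1143
h=env.line_to([X,Y,.318],vel=.015,stop_force=2.5);o=env.observe();print(h,o["position"],o["wrist_force"],o["opening"],o["time_s"])
env.line_to([X,Y,o["position"][2]+.005],vel=.03)
E
```

```text
True [ 0.55672846 -0.11432785  0.32668715] [-0.5196761  -0.6230843   5.27350417] 0.1959966453611082 18.2167
```

Contact came at 0.3267, so it dropped. Now forward one turn with one regrasp.

```bash
python3 - <<'E'
from h import *
X,Y=.5568,-.1143
Z=lambda y:.125+.043+14e-3*(y-218)/360+.155+.008
def turn(a,b,off):
    for y in np.linspace(a,b,int(abs(b-a)/12)+1)[1:]:
        env.reach([X,Y,Z(y+off)],down(np.radians(y)))
    env.wait(.1);o=env.observe();print(y,round(o["time_s"],2),o["wrist_force"].round(1),o["moment"].round(2))
turn(243,38,0)
env.command_gripper(.9)
z=env.observe()["position"][2]
env.reach([X,Y,z+.01],down(np.radians(128)));env.reach([X,Y,z],down(np.radians(218)));
env.command_gripper(.195);o=env.observe();print(o["opening"],o["time_s"])
turn(218,38,-180)
h=env.line_to([X,Y,.300],vel=.015,stop_force=2.5);o=env.observe();z=o["position"][2];print("touch",h,z,"bar above rim",z-.3267+.044)
env.line_to([X,Y,z+.004],vel=.03)
c=env.capture("side")["color"];cv2.imwrite("pics/end.png",cv2.resize(c[130:230,260:380],(720,600),interpolation=cv2.INTER_CUBIC))
print(env.observe()["time_s"])
E
```

```text
38.0 24.03 [-0.2 -0.5 -0.1] [-0.04 -0.02 -0.01]
0.1962234729012755 28.0417
38.0 32.89 [ 0.3 -0.4 -0. ] [ 0.04 -0.02  0.03]
touch True 0.31223718097957787 bar above rim 0.029537180979577873
33.775
```

View pics/end.png

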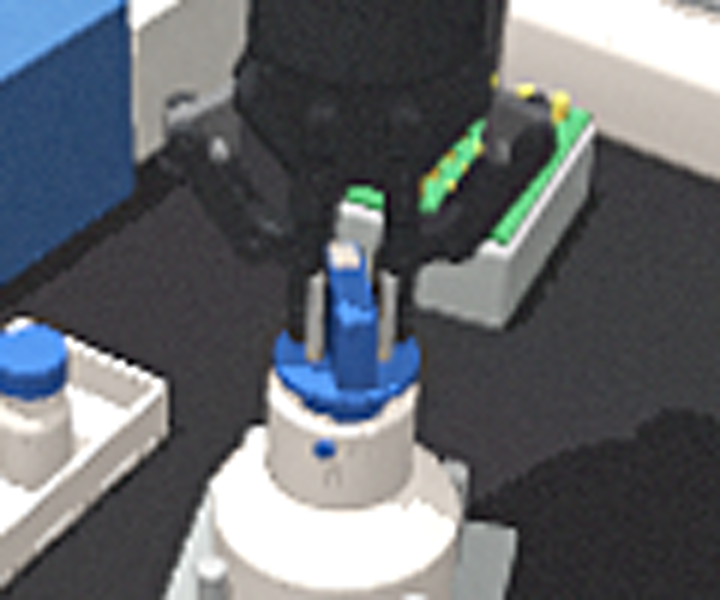

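The bar is about 29.5 mm above the rim, upright, with a small gap under the flange. I'll grip it and hand in.

```bash
python3 - <<'E'
from h import *
env.command_gripper(0.0);env.wait(.5);o=env.observe();print(o["opening"],o["grasp_force"],o["wrist_force"],o["joint_vel"].round(4),o["time_s"])
if o["grasp_force"]>20: print(env.job_done())
E
```

```text
0.15552863210173618 59.41340446472168 [0.27625021 0.75700739 2.66359576] [-0.0013 -0.0009  0.0012  0.0001  0.002  -0.0014] 34.4917
the job is handed in; nothing more can be done
None
```

I handed the job in at about 34 s: the stopper dropped off the end of the thread, was turned forward one full turn to about 29.5 mm above the rim, and is still gripped at about 59 N; I don't have the judge's result.

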